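Stack and pin the swivel tray tiers

TASK

Put the loose acrylic tray on top of the fixed one, turned so that it stacks on the rim instead of nesting inside and its metal knuckle lies over the fixed tray's knuckle. Then take the pin out of the slanted oak stand and thread it down through both knuckles until its oak head sits fully home on the upper one, let go, and leave the other things on the table where they are.

Things in the scene. Friction and masses are not known exactly. Their poses are not given: they have to be found in the camera images.
- lower_tray: fixed lower tray, does not move: clear acrylic 150 x 116 mm, rim 50 mm above the table, walls 6 mm. Origin under its centre; x points to the short end with the knuckle, z up. Its long walls have notches: a tray put on the wrong way round (knuckles at opposite ends) drops in and nests
- base_hole (a point): upper mouth of the 14 mm upright through-hole in the fixed tray's knuckle, 105 mm along the tray's +x and 50 mm up. The knuckle is an aluminium plate 42 x 40 mm, 12 mm thick, top flush with the rim. Axes as the tray's
- upper_tray: loose tray on the robot's right: clear acrylic 128 x 94 mm, walls 40 mm high, about 0.3 kg; origin at the centre of its underside, x towards its knuckle, z up. Four lugs on its long sides (reaching 64 mm from the middle) rest on the fixed rim when stacked with both x axes agreeing. Nothing locates it sideways: it slides on the rim under 1 to 3 N, so the pin can drag it into line
- tray_grip (a point): middle of the loose tray's oak carrying bar: 84 mm long along the tray's x, 14 mm wide, 14 mm high, 67 mm above the tray's underside, free space beneath. Stacked and lined up, it is 105 mm along -x from base_hole and 117 mm above the table. Axes as the tray's
- tray_hole (a point): upper mouth of the 14 mm through-hole in the loose tray's knuckle, 105 mm along the tray's +x and 12 mm above its underside. Aluminium plate 42 x 40 mm, 12 mm thick, underside flush with the tray's. Stacked, it lies directly on the lower knuckle, its top 62 mm above the table. Axes as the tray's
- stand: oak stand fixed to the table, base 100 x 62 mm, with a 46 x 46 mm socket block leaning 35 degrees from upright towards the stand's -x (roughly towards the robot); socket 15 mm wide, 50 mm deep along the slope. Origin under the base's centre
- pin: pin, 100 mm long, 80 g: round oak head 22 mm across and 46 mm long, steel shank 12 mm across and 54 mm long, its last 3 mm tapering to an 11 mm flat tip. Origin at the tip, z towards the head. At the start it leans in the stand's socket, head resting on the block; it is drawn out along its own axis
- pin_grip (a point): middle of the pin's oak head, 77 mm from the tip; z points from tip to head
- pin_tip (a point): centre of the pin's tip; axes as the pin's. Fully home it is 42 mm below base_hole, 8 mm above the table
- tumbler: bystander: green glass tumbler, 70 mm across the mouth, 95 mm tall, standing among the task's things; origin at the centre of its underside
- coaster_a: bystander: round oak coaster, 94 mm across, 9 mm thick, on the left; origin at the centre of its underside
- coaster_b: bystander: round oak coaster like the other one, near the robot; origin at the centre of its underside
- controller: bystander: blue plastic game controller, about 100 x 146 x 36 mm, near the table's right edge; origin at the centre of its underside
- remote: bystander: grey remote control 150 x 42 x 18 mm, lying flat on the right, near the robot; origin at the centre of its underside
Things that resemble listed ones, but are neither listed nor needed, are in the scene too. Leave any blue look-alike of the upper_tray alone.

How it is judged (in metres and radians):
On the way, in this order (a step that is already met when the one before it is completed fails the run):
1. the loose tray rests on the fixed tray's rim, level and let go, its knuckle over the lower knuckle (height (world z) of tray_grip between 0.112 and 0.122 m and angle between tray_grip's own z axis and vertical below 0.05 rad and x of tray_grip in the frame of base_hole below -0.085 m and horizontal distance between tray_hole and base_hole below 0.02 m and contact force between upper_tray and the fingers below 0.1 N), for 0.2 s.
2. the pin's tip has come through the upper knuckle into the lower one (horizontal distance between pin_tip and base_hole below 0.005 m and horizontal distance between pin_tip and tray_hole below 0.005 m and z of pin_tip in the frame of base_hole below -0.006 m), for 0.1 s.
At the end, for the whole second after the job is handed in: Loose tray level (3 deg) on the fixed tray's rim (height within 5 mm), knuckle over knuckle; pin upright (6 deg) through both holes (tip within 5 mm of their axes), its head within 4 mm of home on the upper knuckle; both at rest and let go (height (world z) of tray_grip between 0.112 and 0.122 m and angle between tray_grip's own z axis and vertical below 0.05 rad and x of tray_grip in the frame of base_hole below -0.085 m and horizontal distance between pin_tip and base_hole below 0.005 m and horizontal distance between pin_tip and tray_hole below 0.005 m and z of pin_tip in the frame of base_hole between -0.047 and -0.038 m and angle between pin_tip's own z axis and vertical below 0.1 rad and linear speed of each of pin, upper_tray below 0.02 m/s and contact force between each of pin, upper_tray and the fingers below 0.1 N); the robot touches nothing.
It fails at once if tumbler pushed more than 25 mm or tipped over (distance of tumbler from where it was at the start of the episode above 0.025 m or angle between tumbler's own z axis and vertical above 0.5 rad).
It fails at once if coaster_a pushed more than 25 mm or tipped over (distance of coaster_a from where it was at the start of the episode above 0.025 m or angle between coaster_a's own z axis and vertical above 0.5 rad).
It fails at once if coaster_b pushed more than 25 mm or tipped over (distance of coaster_b from where it was at the start of the episode above 0.025 m or angle between coaster_b's own z axis and vertical above 0.5 rad).
It fails at once if controller pushed more than 25 mm or tipped over (distance of controller from where it was at the start of the episode above 0.025 m or angle between controller's own z axis and vertical above 0.5 rad).
It fails at once if remote pushed more than 25 mm or tipped over (distance of remote from where it was at the start of the episode above 0.025 m or angle between remote's own z axis and vertical above 0.5 rad).
It also fails if it takes over 67 s, if anything falls off the work surface, if the arm or the gripper's body presses on something with over 40 N, if the wrist force passes 120 N, or if a joint passes its speed limit or range.

ROBOT

A 6-joint arm with a two-finger parallel gripper is mounted at the origin on the work surface. World frame = base frame: x ahead of the robot, y to its left, z up, the work surface at z = 0. Lengths are in mm, angles in rad, forces in N, time in s.
With the tool pointing down it reaches from about 275 to 1000 mm from the base axis. Payload 8.4 kg.
Tool frame: the origin (TCP) lies at the very end of the fingers, on their centre line; the grasp point (between the pads) lies 19 mm behind it; z points along the fingers, x is the direction in which the jaws open and shut, and the axes are right-handed (so a half turn about z gives the same grasp; the last joint's range is limited). The gripper opens to 85 mm and grips with 20 to 120 N. Pads are 22 mm wide; open, the fingers measure 114 mm over their backs; the gripper's body (76 mm by 85 mm) begins 54 mm behind the grasp point. The pads swing forward as they close: fully open they stand 13 mm farther back than shut.
Start: joints at [-0.002, 0.353, 1.633, -0, 1.155, -0.002], TCP at [625.002, -0, 231.281] pointing down, gripper open.
Joint ranges: [-2.63, 2.63], [-0.92, 2.1], [0.06, 2.66], [-1.3, 4.44], [0, 2.69], [-3.02, 3.02]. Speed limits (rad/s): [2.22, 2.22, 2.79, 3.14, 3.14, 3.14].

INTERFACE

Orientations are given as [roll, pitch, yaw] about the fixed x, y, z axes, in that order (R = Rz(yaw) Ry(pitch) Rx(roll)).
In Python, from rig import r gives the robot as it stands. The module is installed in compiled form; this text tells all that it offers.
- The arm moves only by the tool apply_moves, never from a script. Its argument "targets" is a list that holds one entry, the list of rows, each a list of 7 numbers: the gripper's target within -1 to 1 (fully open at 1, half-way at 0, shut at -1), then the shift along the tool's x, y, z in cm, then the turn, a rotation vector about the tool's x, y, z in degrees. A call has 1 to 8 rows; each row is the pose to reach, as a shift and turn from the pose measured when the call began, along the tool's axes at that moment; what a row does not reach only later rows make up. A row lasts 1/10 s, in which the tool goes at most 50 mm and 8.59 degrees, less where a joint would pass 70% of its speed; a pose out of reach is approached as far as the arm can. A call with a gripper value outside its range is refused whole. The fingers move at their own pace and stop on an object; "newtons" is the grip in N (left out, the last holds). Time passes only in rows, so rows that repeat a pose let the fingers close. It gives the time, the measured TCP pose, the force and the opening at its end, in the units of the state.
- r.sense(): the state, without advancing time (a new reading comes with each control period).
- r.grab_frame(name): name is "scene" or "side" or "wrist"; returns a dict with "pixels" (420x560x3 uint8, red, green, blue), "fov_y" (degrees; the focal length in pixels is half the picture's height over the tangent of half this angle, whatever the lens; pixels are square), "cx", "cy" (the principal point, pixels), "R" (3x3) and "t" (3): a world point X has camera coordinates R X + t; the wrist camera has in their place "mount" (4x4, takes a point from camera to tool coordinates, whose origin is the TCP and whose axes are the tool frame's). Camera axes: x right, y down, z forward; pixel columns grow to the right and rows downward; lengths in mm; the calibration is good to about 2 mm. The wrist camera is an equidistant fisheye: a pixel r from the principal point sees the ray r / f radians off the axis. A picture is of the moment at which its call begins: read the wrist's pose just before it. There is no depth.
- r.sign_off(): hands the job in, once; it reports no verdict.
The state is a dict: "clock": time; "qpos": joint angles; "qvel": joint speeds; "joint_efforts": joint torques, N m; "eef_pos": TCP position; "tcp_rot": TCP orientation; "contact_force": force on the tool from outside, world axes, zero at the start; "wrist_torque": the same for the moment, N m; "opening": opening from 0.0 (shut) to 1.0 (fully open).
Only numpy, scipy, OpenCV 4.12 (cv2) and the standard library are available. Lean on these libraries where they do the work, as an engineer would, in place of code of your own. Each camera call takes 0.05 s, during which the arm holds its last target. There are 200 camera calls.

## Working session

There is one attempt and no reset: what is moved stays moved. The work goes in short steps, Python scripts to look and compute and a tool call to move; the robot and the scene stay as the last step left them, time stands still between calls to the robot, and variables do not carry over. Pictures are saved under pics/ and viewed, about 8 in all and at most 12, crops included, and the job is handed in when it is done.

Besides the shell and the picture viewer there is one more tool, called after "Emit:" as name(argument=value, ...), one argument or row to a line, values as JSON. apply_moves: Moves the arm, as the interface text tells. Its arguments: {"type":"object","properties":{"targets":{"type":"array"},"newtons":{"type":"number"}},"required":["targets"]}

```bash
mkdir -p pics
cat > h.py <<'E'
import numpy as np,cv2
from rig import r
from scipy.spatial.transform import Rotation as Ro
def save(n,f): cv2.imwrite(f'pics/{n}.png',f['pixels'][:,:,::-1]); np.save(f'pics/{n}.npy',f,allow_pickle=True)
def load(n): return np.load(f'pics/{n}.npy',allow_pickle=True).item()
def foc(f): return f['pixels'].shape[0]/2/np.tan(np.radians(f['fov_y']/2))
def proj(f,X):
    X=np.atleast_2d(X); c=X@np.array(f['R']).T+np.array(f['t']); F=foc(f)
    return np.c_[F*c[:,0]/c[:,2]+f['cx'],F*c[:,1]/c[:,2]+f['cy']]
def ray(f,u,v):
    R=np.array(f['R']);d=R.T@np.array([(u-f['cx'])/foc(f),(v-f['cy'])/foc(f),1]);return -R.T@np.array(f['t']),d/np.linalg.norm(d)
def onz(f,u,v,z):
    o,d=ray(f,u,v);return o+d*(z-o[2])/d[2]
E
python3 - <<'E'
from h import *
a=r.grab_frame("scene");save('sc',a)
b=r.grab_frame("side");save('sd',b)
s=r.sense();print(s)
w=r.grab_frame("wrist");w['tcp']=(s['eef_pos'],s['tcp_rot']);save('w0',w)
for f in (a,b):print(f['fov_y'],f['cx'],f['cy'],-np.array(f['R']).T@f['t'])
print(w['fov_y'],w['mount'])
cv2.imwrite('pics/ab.png',np.vstack([cv2.resize(a['pixels'][:,:,::-1],(800,600))]))
E
```

```text
{'clock': 0.1, 'qpos': array([-2.41113926e-03,  3.53622675e-01,  1.63405640e+00, -5.89751879e-07,
        1.15521078e+00, -2.37892766e-03]), 'qvel': array([-0.0010651 , -0.00082501, -0.00279378,  0.00187608,  0.0006466 ,
        0.00018098]), 'joint_efforts': array([ 4.27485766e-04, -6.06356549e+01, -3.42817569e+01, -7.40920814e-05,
        3.91241178e-03, -4.99377973e-05]), 'eef_pos': array([ 6.24568088e+02, -6.10409990e-03,  2.30610850e+02]), 'tcp_rot': array([-3.14159011e+00,  1.29720140e-03, -3.19714986e-05]), 'contact_force': array([-0.14509497,  0.81520767,  0.134974  ]), 'wrist_torque': array([-0.01084903,  0.02220141,  0.00081634]), 'opening': 1.0018389809437793}
44.92360973809414 285.0686643224922 210.07364954805715 [1442.81469988 -595.57995793  953.12773923]
47.398271501546716 292.29430965248457 207.78825776573976 [-258.16619242 -831.72256658 1052.38671973]
65.70646984690485 [[ 9.99998168e-01 -9.42802588e-06 -1.91387943e-03  4.57064307e-01]
 [ 5.97282814e-04  9.51582965e-01  3.07391450e-01 -7.75590390e+01]
 [ 1.81831697e-03 -3.07392030e-01  9.51581228e-01 -1.42284713e+02]
 [ 0.00000000e+00  0.00000000e+00  0.00000000e+00  1.00000000e+00]]
```

View pics/ab.png

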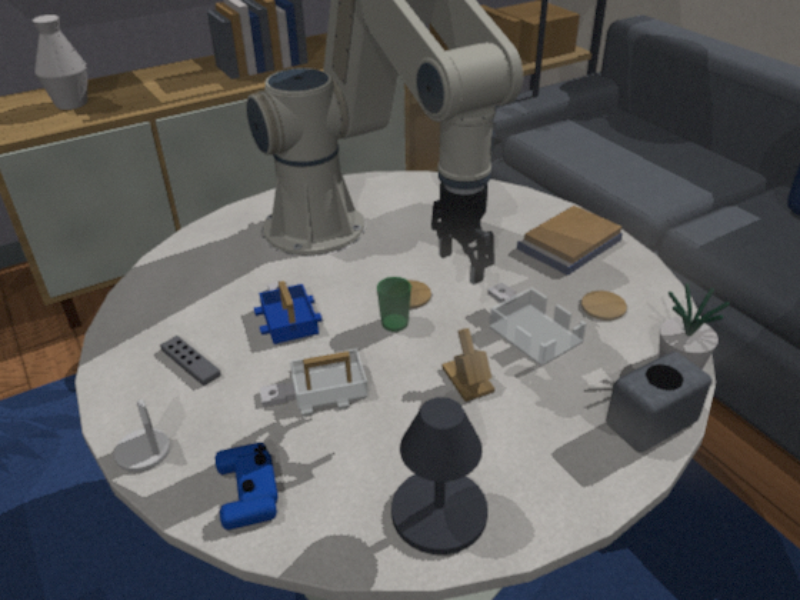

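View pics/sd.png

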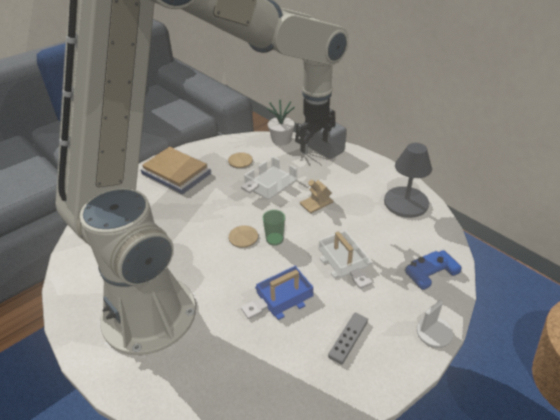

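View pics/w0.png

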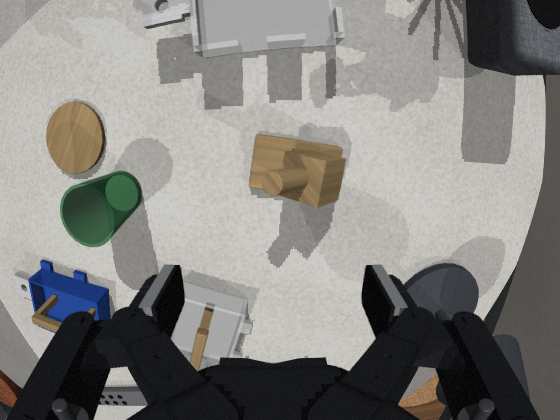

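```bash
cat >> h.py <<'E'
def wcam(f):
    p,o=f['tcp'];T=np.eye(4);T[:3,:3]=Ro.from_euler('xyz',o).as_matrix();T[:3,3]=p
    return T@np.array(f['mount'])
def wray(f,u,v):
    F=foc(f);M=wcam(f);a=np.array([u-f['cx'],v-f['cy']]);n=np.linalg.norm(a)+1e-9;t=n/F
    d=np.r_[np.sin(t)*a/n,np.cos(t)];return M[:3,3],M[:3,:3]@d
def won(f,u,v,z):
    o,d=wray(f,u,v);return o+d*(z-o[2])/d[2]
def wproj(f,X):
    M=np.linalg.inv(wcam(f));c=np.atleast_2d(X)@M[:3,:3].T+M[:3,3];n=np.hypot(c[:,0],c[:,1])+1e-9
    t=np.arctan2(n,c[:,2])*foc(f);return np.c_[c[:,0]/n*t+f['cx'],c[:,1]/n*t+f['cy']]
def wgrab(n):
    s=r.sense();f=r.grab_frame("wrist");f['tcp']=(s['eef_pos'],s['tcp_rot']);save(n,f);return f
E
python3 - <<'E'
from h import *
np.set_printoptions(precision=1,suppress=True)
a,b,w=load('sc'),load('sd'),load('w0')
for n,f,u,v,z in [('Lhole',a,189,275.5,12),('bar1',a,214,252,74),('bar2',a,245,249,74),('Lhole',b,364,281,12),('bar1',b,337,234,74),('bar2',b,352,260,74),('Fhole',a,348,204.5,50),('Fhole',b,251,186,50)]: print(n,onz(f,u,v,z))
for n,u,v,z in [('bar far',208,310,74),('Fhole',163,8,50),('F c1',200,53,50),('F c2',335,42,50),('base tl',257,134,12),('base tr',341,148,12),('base bl',250,186,12),('tumb',85,190,0)]: print(n,won(w,u,v,z))
t=np.vstack([np.hstack([cv2.resize(f['pixels'][y:y+60,x:x+80],(400,300),interpolation=2) for f,x,y in l]) for l in ([(a,180,238),(a,335,190)],[(b,305,225),(b,235,150)])])
cv2.imwrite('pics/t.png',t[:,:,::-1])
E
```

```text
Lhole [ 498.3 -325.    12. ]
bar1 [ 515.7 -254.8   74. ]
bar2 [ 548.  -181.9   74. ]
Lhole [ 494.7 -330.5   12. ]
bar1 [ 530.3 -190.3   74. ]
bar2 [ 483.9 -288.8   74. ]
Fhole [512.  178.8  50. ]
Fhole [511.9 182.5  50. ]
bar far [ 550.7 -142.4   74. ]
Fhole [513.1 185.1  50. ]
F c1 [552.7 132.4  50. ]
F c2 [685.4 143.   50. ]
base tl [606.8  45.5  12. ]
base tr [701.3  30.7  12. ]
base bl [598.1 -14.   12. ]
tumb [372.9 -19.4   0. ]
```

View pics/t.png

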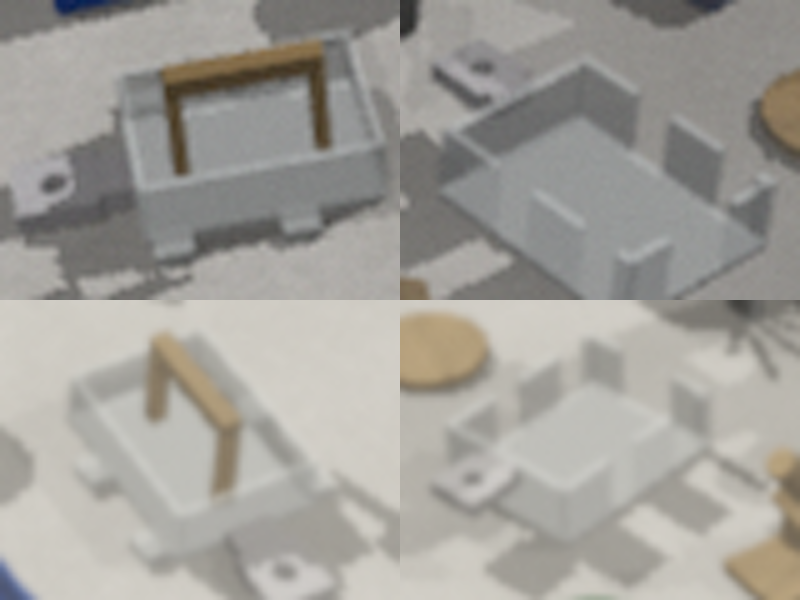

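Run:
```python
from h import *
np.set_printoptions(precision=1,suppress=True)
a,b,w=load('sc'),load('sd'),load('w0')
for n,f,u,v,z in [('Lhole',a,191,274.8,12),('bar1',a,213.6,252.6,74),('bar2',a,244.4,247.2,74),('Lhole',b,362.6,279.4,12),('bar2',b,337,232.4,74),('bar1',b,352,249,74),('Fhole',a,351.6,203.2,50),('Fhole',b,250.4,186,50)]: print(n,onz(f,u,v,z))
for u,v in ((203,312),(215,312),(200,365),(208,310)):print(won(w,u,v,74))
```

```text
Lhole [ 498.7 -319.6   12. ]
bar1 [ 517.2 -256.7   74. ]
bar2 [ 540.9 -180.    74. ]
Lhole [ 496.3 -324.    12. ]
bar2 [ 535.3 -185.8   74. ]
bar1 [ 515.9 -260.9   74. ]
Fhole [512.5 191.7  50. ]
Fhole [510.4 183.9  50. ]
[ 544.5 -145.6   74. ]
[ 558.6 -144.9   74. ]
[ 529.9 -234.8   74. ]
[ 550.7 -142.4   74. ]
```

Emit:
apply_moves(
  targets=[
    [[1, -2, 4, 0, 0, 0, 3], [1, -4, 8, 1, 0, 0, 6], [1, -6, 13, 2, 0, 0, 10], [1, -8, 18, 3, 0, 0, 14], [1, -9.8, 22.1, 5, 0, 0, 16.8], [1, -9.8, 22.1, 6, 0, 0, 16.8], [1, -9.8, 22.1, 6, 0, 0, 16.8], [1, -9.8, 22.1, 6, 0, 0, 16.8]],
  ],
)

```text
clock: 0.95
eef_pos: [526.9, -220.4, 170.8]
tcp_rot: [-3.141, 0.001, -0.293]
contact_force: [-0.2, 0.3, 0.2]
opening: 0.998
```

Run:
```python
from h import *
np.set_printoptions(precision=1,suppress=True)
f=wgrab('w1');print(f['tcp'])
c=np.array([527,-221,0]);d=np.array([-.29,-.957,0])
pts=[c+42*d+[0,0,74],c-42*d+[0,0,74],c+105*d+[0,0,12]]
im=f['pixels'][:,:,::-1].copy()
for p in wproj(f,pts): print(p);cv2.circle(im,tuple(int(x) for x in p),4,(0,0,255),1)
cv2.imwrite('pics/w1a.png',im)
```

```text
(array([ 526.9, -220.4,  170.8]), array([-3.1,  0. , -0.3]))
[272.7 256.6]
[272.8 154. ]
[272.8 282.8]
```

View pics/w1a.png

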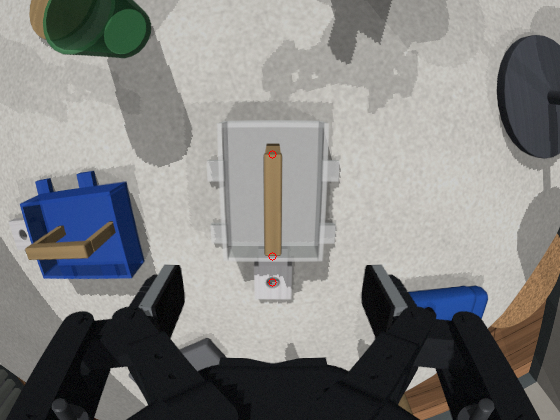

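Emit:
apply_moves(
  targets=[
    [[1, 0, 0, 4, 0, 0, 0], [1, 0, 0, 8, 0, 0, 0], [1, 0, 0, 11, 0, 0, 0], [1, 0, 0, 12.1, 0, 0, 0], [0, 0, 0, 12.1, 0, 0, 0], [-1, 0, 0, 12.1, 0, 0, 0], [-1, 0, 0, 12.1, 0, 0, 0], [-1, 0, 0, 12.1, 0, 0, 0]],
  ],
  newtons=60,
)

```text
clock: 1.8
eef_pos: [528.4, -220.4, 51.9]
tcp_rot: [3.141, -0.002, -0.292]
contact_force: [0.3, -0.4, 0.4]
opening: 0.33
```

Emit:
apply_moves(
  targets=[
    [[-1, 0, 0, 0, 0, 0, 0], [-1, 0, 0, 0, 0, 0, 0], [-1, 0, 0, 0, 0, 0, 0], [-1, 0, 0, -2, 0, 0, 0], [-1, 0, 0, -5, 0, 0, 0], [-1, 0, 0, -10, 0, 0, 0], [-1, 0, 0, -15, 0, 0, 0], [-1, 0, 0, -17, 0, 0, 0]],
  ],
)

```text
clock: 2.6
eef_pos: [529.8, -221.1, 226.6]
tcp_rot: [3.141, -0.008, -0.292]
contact_force: [0.7, 0.4, -3.4]
opening: 0.15
```

Emit:
apply_moves(
  targets=[
    [[-1, -0.3, -2, 0, 0, 0, 0], [-1, -0.8, -6, 0, 0, 0, 0], [-1, -1.5, -11, 0, 0, 0, 0], [-1, -2.2, -16, 0, 0, 0, 0], [-1, -3, -21, 0, 0, 0, 0], [-1, -3.6, -26, 0, 0, 0, 0], [-1, -4.2, -30, 0, 0, 0, 0], [-1, -4.4, -32.2, 0, 0, 0, 0]],
  ],
)

```text
clock: 3.4
eef_pos: [580.1, 103.3, 225.6]
tcp_rot: [3.141, -0.007, -0.29]
contact_force: [0.1, -0.3, -3.1]
opening: 0.149
```

Emit:
apply_moves(
  targets=[
    [[-1, 0, 0, 0, 0, 0, 0], [-1, 0, 0, 0, 0, 0, 0]],
  ],
)

```text
clock: 3.6
eef_pos: [579.5, 103.6, 225.0]
tcp_rot: [3.141, -0.006, -0.289]
contact_force: [0.3, -1.0, -3.1]
opening: 0.151
```

Run:
```python
from h import *
np.set_printoptions(precision=1,suppress=True)
f=wgrab('w2');print(f['tcp'])
cv2.imwrite('pics/w2a.png',cv2.resize(f['pixels'][0:420,:,::-1],(800,600),interpolation=2))
```

```text
(array([579.5, 103.6, 225. ]), array([ 3.1, -0. , -0.3]))
```

View pics/w2a.png

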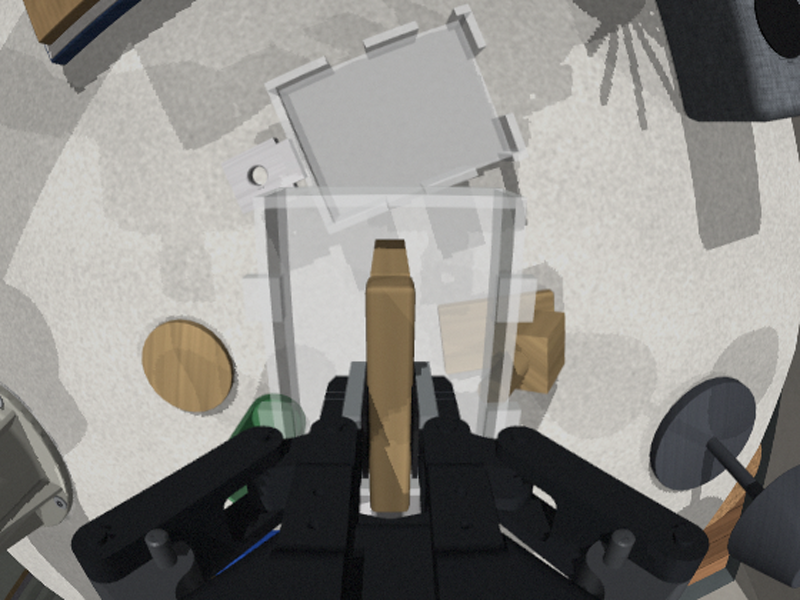

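Run:
```python
from h import *
np.set_printoptions(precision=1,suppress=True)
f=load('w2');k=1.42857
for n,u,v,z in [('hole',258,175,50),('A',266,85,50),('B',465,8,50),('C',522,153,50),('barfar',390,278,251),('barnear',390,512,251),('stand',440,307,12),('stand',446,374,12)]: print(n,won(f,u/k,v/k,z))
h=won(f,258/k,175/k,50)[:2]
from scipy.optimize import least_squares
loc=np.array([[105,0],[-75,-58],[75,-58],[-75,58]]);m=np.array([[258,175],[465,8],[266,85],[522,153]])/k
def P(q):
    a=q[2];c,s=np.cos(a),np.sin(a);return np.c_[q[0]+loc@[c,-s],q[1]+loc@[s,c],np.full(4,50.)]
q=least_squares(lambda q:(wproj(f,P(q))-m).ravel(),[616,196,np.pi+.08]);print(q.x[:2],np.degrees(q.x[2]),q.fun,P(q.x)[0])
```

```text
hole [511.3 189.3  50. ]
A [536.  247.6  50. ]
B [681.  260.6  50. ]
C [690.8 152.   50. ]
barfar [592.8 146.5 251. ]
barnear [569.5  67.8 251. ]
stand [606.8  45.9  12. ]
stand [596.6 -15.3  12. ]
[613.8 198.9] 185.54836610009414 [-1.7  1.2  0.8 -3.3 -2.9 -0.8  3.8  2.8] [509.2 188.7  50. ]
```

Emit:
apply_moves(
  targets=[
    [[-1, 0.1, -1.5, 0, 0, 0, 7], [-1, 0.2, -3, 0, 0, 0, 14], [-1, 0.3, -4.5, 0, 0, 0, 21], [-1, 0.4, -6, 0, 0, 0, 28], [-1, 0.5, -7.5, 0, 0, 0, 35], [-1, 0.6, -9, 0, 0, 0, 42], [-1, 0.6, -10, 0, 0, 0, 49], [-1, 0.6, -10, 0, 0, 0, 54]],
  ],
)

```text
clock: 4.45
eef_pos: [614.2, 196.3, 224.9]
tcp_rot: [-3.137, -0.005, -1.238]
contact_force: [1.4, -0.1, -3.3]
opening: 0.151
```

```bash
cat > go.py <<'E'
# usage: go.py x y z yaw_deg : prints tool shift (cm) and rotvec (deg) to a tool-down pose
import sys
from h import *
x,y,z,a=map(float,sys.argv[1:5]);s=r.sense()
R=Ro.from_euler('xyz',s['tcp_rot']);G=Ro.from_euler('xyz',[np.pi,0,np.radians(a)])
print(s['clock'],s['eef_pos'].round(1),np.degrees(s['tcp_rot']).round(2))
print((R.inv().apply(np.array([x,y,z])-s['eef_pos'])/10).round(2),np.degrees((R.inv()*G).as_rotvec()).round(2))
E
python3 go.py 613.4 198.1 150 -85
```

```text
4.45 [614.2 196.3 224.9] [-179.74   -0.26  -70.94]
[-0.23  0.05  7.49] [-0.29 -0.23 14.06]
```

Emit:
apply_moves(
  targets=[
    [[-1, -0.1, 0, 0, -0.2, -0.2, 7], [-1, -0.2, 0.05, 2, -0.3, -0.2, 14], [-1, -0.2, 0.05, 5, -0.3, -0.2, 14.1], [-1, -0.2, 0.05, 8, -0.3, -0.2, 14.1], [-1, -0.2, 0.05, 10, -0.3, -0.2, 14.1], [-1, -0.2, 0.05, 11, -0.3, -0.2, 14.1], [-1, -0.2, 0.05, 11, -0.3, -0.2, 14.1]],
  ],
)

```text
clock: 5.15
eef_pos: [613.0, 196.2, 113.5]
tcp_rot: [3.139, -0.001, -1.485]
contact_force: [0.2, 0.1, -2.8]
opening: 0.149
```

```bash
python3 go.py 613.4 198.1 102 -85
python3 - <<'E'
from h import *
a=r.grab_frame("scene");save('sc2',a);b=r.grab_frame("side");save('sd2',b);w=wgrab('w3')
t=np.hstack([cv2.resize(a['pixels'][170:275,320:425],(400,400),interpolation=2),cv2.resize(b['pixels'][120:225,225:330],(400,400),interpolation=2)])
cv2.imwrite('pics/t2.png',t[:,:,::-1])
E
```

```text
5.15 [613.  196.2 113.5] [ 1.7984e+02 -8.0000e-02 -8.5110e+01]
[-0.19 -0.06  1.15] [ 0.16 -0.08 -0.11]
```

View pics/t2.png

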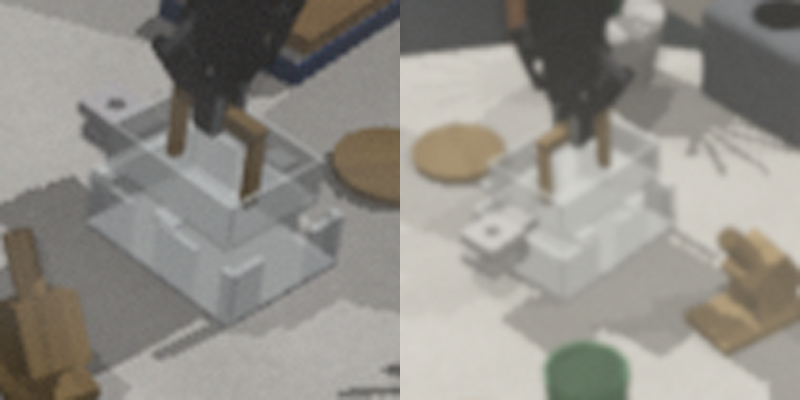

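Run:
```python
from h import *
np.set_printoptions(precision=1,suppress=True)
a,b=load('sc2'),load('sd2')
print(onz(a,350.7,197,74),onz(b,248.9,180.4,74))
```

```text
[511.7 187.   74. ] [507.7 186.2  74. ]
```

Emit:
apply_moves(
  targets=[
    [[-1, -0.2, 0, 0.3, 0.2, 0, 0], [-1, -0.2, 0, 0.7, 0.2, 0, 0], [-1, -0.2, 0, 1, 0.2, 0, 0], [-1, -0.2, 0, 1.2, 0.2, 0, 0], [-1, -0.2, 0, 1.3, 0.2, 0, 0], [-1, -0.2, 0, 1.3, 0.2, 0, 0]],
  ],
)

```text
clock: 5.9
eef_pos: [614.4, 199.5, 103.0]
tcp_rot: [-3.137, -0.0, -1.485]
contact_force: [0.2, 0.7, -2.1]
opening: 0.151
```

Emit:
apply_moves(
  targets=[
    [[-1, 0.05, 0, 0.2, -0.2, 0, 0], [-1, 0.05, 0, 0.3, -0.2, 0, 0], [-1, 0.05, 0, 0.4, -0.2, 0, 0]],
  ],
)

```text
clock: 6.2
eef_pos: [614.9, 199.5, 102.6]
tcp_rot: [-3.139, 0.001, -1.485]
contact_force: [-13.4, -1.9, 35.5]
opening: 0.149
```

Emit:
apply_moves(
  targets=[
    [[-1, 0, 0, -0.15, 0, 0, 0], [-1, 0, 0, -0.15, 0, 0, 0], [-0.5, 0, 0, -0.15, 0, 0, 0], [0, 0, 0, -0.15, 0, 0, 0], [1, 0, 0, -0.15, 0, 0, 0], [1, 0, 0, -0.15, 0, 0, 0], [1, 0, 0, -0.15, 0, 0, 0], [1, 0, 0, -0.15, 0, 0, 0]],
  ],
)

```text
clock: 7.0
eef_pos: [615.0, 199.5, 104.0]
tcp_rot: [-3.139, 0.001, -1.485]
contact_force: [0.6, -0.2, -0.7]
opening: 1.0
```

Emit:
apply_moves(
  targets=[
    [[1, 0, 0, 0, 0, 0, 0], [1, 0, 0, -3, 0, 0, 0], [1, 0, 0, -8, 0, 0, 0], [1, 0, 0, -12, 0, 0, 0], [1, 0, 0, -15, 0, 0, 0], [1, 0, 0, -18, 0, 0, 0], [1, 0, 0, -18, 0, 0, 0]],
  ],
)

```text
clock: 7.7
eef_pos: [616.6, 200.0, 289.1]
tcp_rot: [-3.132, 0.002, -1.485]
contact_force: [0.3, 0.8, -0.2]
opening: 0.998
```

```bash
python3 go.py 590 188 320 -85
python3 - <<'E'
from h import *
w=wgrab('w4');cv2.imwrite('pics/w4a.png',cv2.resize(w['pixels'][:,:,::-1],(800,600),interpolation=2))
E
```

```text
7.7 [616.6 200.  289.1] [-1.7943e+02  1.3000e-01 -8.5070e+01]
[ 0.96  2.72 -3.12] [-0.57  0.13 -0.08]
```

View pics/w4a.png

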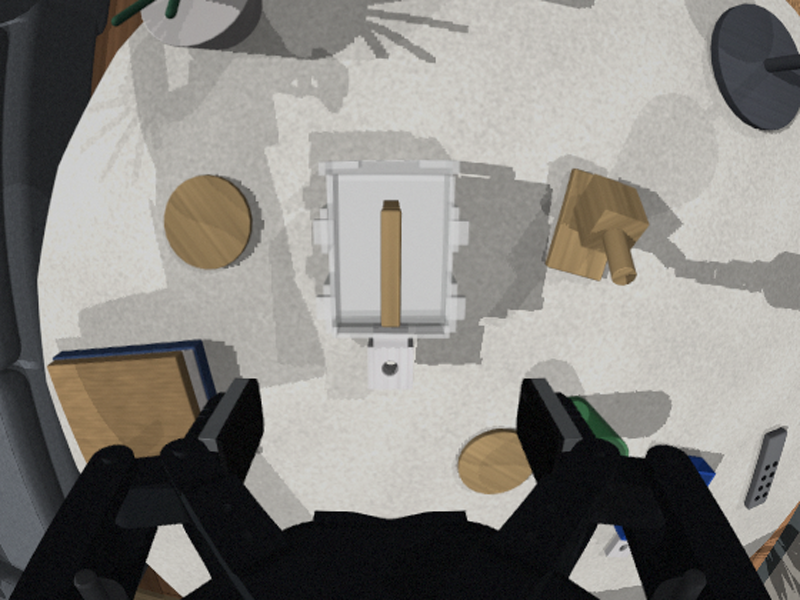

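Run:
```python
from h import *
np.set_printoptions(precision=1,suppress=True)
f,g,k,a,b=load('w4'),load('w0'),1.42857,load('sc2'),load('sd2')
def tri(L):
    A=np.zeros((3,3));v=np.zeros(3)
    for o,d in L: M=np.eye(3)-np.outer(d,d);A+=M;v+=M@o
    x=np.linalg.solve(A,v);return x,[np.linalg.norm((np.eye(3)-np.outer(d,d))@(x-o)) for o,d in L]
L=[wray(f,624/k,276/k),wray(g,272,183)]
print(tri(L)); 
L+=[ray(a,320+18/3.81,170+235/3.81),ray(b,225+(731-400)/3.81,120+240/3.81)];print(tri(L))
for u,v in ((574,170),(547,264),(603,281)):print('base w4',won(f,u/k,v/k,12))
print('hole',won(f,390/k,368/k,62))
```

```text
(array([623.7,  12. , 104.1]), [np.float64(0.09723190661761928), np.float64(0.09723190661783886)])
(array([624.7,  10.7, 100.4]), [np.float64(1.902932791240933), np.float64(0.9719102499054859), np.float64(2.801906461500139), np.float64(2.6483143209898885)])
base w4 [700.6  32.6  12. ]
base w4 [607.2  46.1  12. ]
base w4 [596.2 -18.5  12. ]
hole [511.  189.9  62. ]
```

```bash
cat > gop.py <<'E'
# gop.py topx topy topz yaw s : shift to TCP at distance s along pin axis beyond top (negative=below), tool along the pin
import sys
from h import *
x,y,z,a,sd=map(float,sys.argv[1:6]);s=r.sense();a=np.radians(a)
h=np.array([-np.cos(a),-np.sin(a),0]);u=np.sin(np.radians(35))*h+np.cos(np.radians(35))*np.array([0,0,1])
tz=-u;tx=np.array([np.sin(a),-np.cos(a),0]);G=Ro.from_matrix(np.c_[tx,np.cross(tz,tx),tz])
R=Ro.from_euler('xyz',s['tcp_rot']);P=np.array([x,y,z])+sd*u
print(s['clock'],s['eef_pos'].round(1),'goal',P.round(1),'q',np.degrees(s['qpos']).round(0))
print((R.inv().apply(P-s['eef_pos'])/10).round(2),np.degrees((R.inv()*G).as_rotvec()).round(2))
E
python3 gop.py 623.7 12 104 -9 85
```

```text
7.75 [615.6 199.7 286.4] goal [575.5  19.6 173.6] q [ 18.  19.  88.   0.  73. 103.]
[17.62  5.61 11.22] [34.46  4.38 13.44]
```

Emit:
apply_moves(
  targets=[
    [[1, 3, 1, 1, 6, 0.7, 2.3], [1, 6, 2, 2, 12, 1.4, 4.6], [1, 9, 3, 4, 18, 2.2, 7], [1, 12, 4, 6, 24, 3, 9.4], [1, 15, 5, 9, 30, 3.8, 11.7], [1, 17.6, 5.6, 11.2, 34.5, 4.4, 13.4], [1, 17.6, 5.6, 11.2, 34.5, 4.4, 13.4], [1, 17.6, 5.6, 11.2, 34.5, 4.4, 13.4]],
  ],
)

```text
clock: 8.55
eef_pos: [572.1, 18.7, 170.2]
tcp_rot: [-2.536, -0.002, -1.728]
contact_force: [0.7, 0.4, -0.6]
opening: 1.002
```

```bash
python3 gop.py 623.7 12 104 -9 85
python3 - <<'E'
from h import *
np.set_printoptions(precision=1,suppress=True)
w=wgrab('w5');im=cv2.resize(w['pixels'][:,:,::-1],(800,600),interpolation=2)
u=np.array([-.5665,.0897,.819]);t=np.array([623.7,12,104])
for p in wproj(w,[t,t-46*u])*1.42857: print(p);cv2.circle(im,tuple(int(x) for x in p),3,(0,0,255),1)
cv2.imwrite('pics/w5a.png',im)
E
```

```text
8.55 [572.1  18.7 170.2] goal [575.5  19.6 173.6] q [  7.   9. 128. -46.  13. 148.]
[-0.14 -0.46 -0.09] [ 0.3  -0.1   0.09]
[383.9 296.6]
[384.6 272.5]
```

View pics/w5a.png

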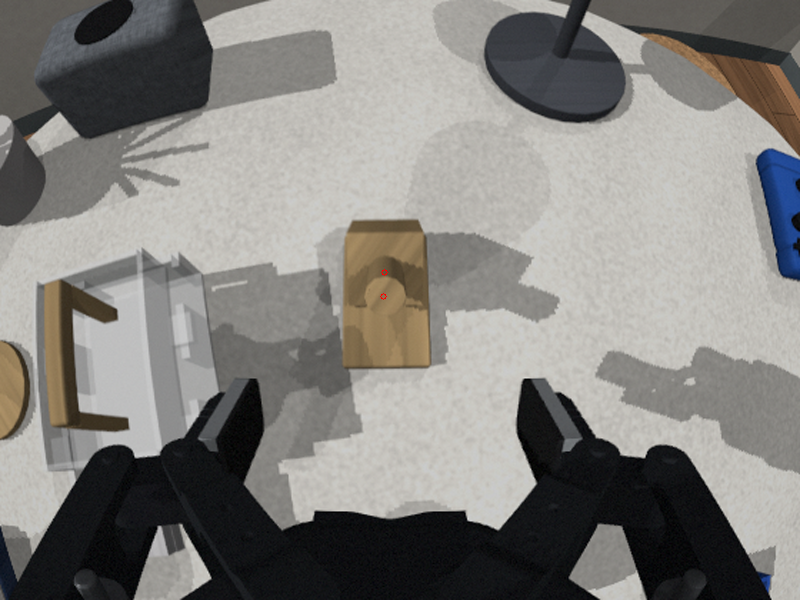

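```bash
cat > kin.py <<'E'
from h import *
from scipy.optimize import least_squares
def rot(q,sg):
    return Ro.from_euler('ZY',[q[0],q[1]+q[2]])*Ro.from_euler('ZYZ',[sg*q[3],q[4],0])
def tcp(q,p,sg):
    h,L1,L2,Lt=p;A=Ro.from_euler('Z',q[0])
    e=A.apply([L1*np.sin(q[1])+L2*np.sin(q[1]+q[2]),0,h+L1*np.cos(q[1])+L2*np.cos(q[1]+q[2])])
    z=rot(q,sg).apply([0,0,1]);return e+Lt*z,z
E
python3 - <<'E'
from kin import *
np.set_printoptions(precision=4,suppress=True)
s=r.sense();D=[(s['qpos'],s['eef_pos'],s['tcp_rot']),(np.array([-2.411e-3,.353623,1.634056,0,1.15521,0]),np.array([624.568,0,230.61]),np.array([-3.14159,.0013,0])),
(np.radians([18,19,88,0,73,103]),np.array([615.6,199.7,286.4]),np.radians([-179.43,.13,-85.07]))]
for sg in(1,-1):
    print(sg,[ (tcp(q,[0,0,0,1],sg)[1],Ro.from_euler('xyz',o).as_matrix()[:,2]) for q,x,o in D][:1])
    fu=lambda p:np.concatenate([(tcp(q,p,sg)[0]-x)*w for (q,x,o),w in zip(D,(1,1,.05))])
    S=least_squares(fu,[300,600,455,350]);print(S.x,S.fun)
print(s['qpos'])
E
```

```text
1 [(array([ 0.5637, -0.0905, -0.821 ]), array([ 0.5637, -0.0905, -0.821 ]))]
[124.5592 635.2355 442.4424 311.2267] [ 0.4284  3.6658  0.5022 -0.4422 -1.5048 -0.4977 -0.8254 -0.2522 -0.0899]
-1 [(array([ 0.5227,  0.2298, -0.821 ]), array([ 0.5637, -0.0905, -0.821 ]))]
[135.6008 577.3992 478.2717 239.8551] [-34.5287  88.8911 -13.1887  12.3824  -1.5357  13.15    -0.0915  -0.0137
   0.7727]
[ 0.1275  0.1592  2.2327 -0.7943  0.2283  2.5861]
```

```bash
cat >> kin.py <<'E'
P0=[124.56,635.24,442.44,311.23]
def ik(X,R,q0):
    def fu(q):
        t,z=tcp(q,P0,1);return np.r_[(t-X)/100,3*((rot(q,1)*Ro.from_euler('z',q[5])).as_matrix()-R).ravel()]
    S=least_squares(fu,q0);return S.x,np.abs(S.fun).max()
E
python3 - <<'E'
from kin import *
np.set_printoptions(precision=0,suppress=True)
top=np.array([623.7,12,104]);a=np.radians(-9);e=np.array([np.cos(a),np.sin(a),0]);tx=np.array([np.sin(a),-np.cos(a),0])
u=-np.sin(np.radians(35))*e+np.array([0,0,np.cos(np.radians(35))])
s=r.sense();q0=s['qpos'].copy()
R=Ro.from_euler('xyz',s['tcp_rot']).as_matrix()
qs,er=ik(s['eef_pos'],R,q0);print('chk',np.degrees(q0),np.degrees(qs),er)
for th in (35,28,22,18,12,5,0):
    t=np.radians(th);tz=np.sin(t)*e-np.array([0,0,np.cos(t)]);R=np.c_[tx,np.cross(tz,tx),tz];q=np.r_[.1,.3,2,-.2,.7,1.9]
    for d in (110,55,0):
        q,er=ik(top-18*u+19*tz+d*u,R,q);print(th,d,np.degrees(q),round(er,3))
E
```

```text
chk [  7.   9. 128. -46.  13. 148.] [  7.   9. 128. -45.  13. 147.] 5.926651946208274
35 110 [  7.  10. 128. -49.  12. -28.] 0.0
35 55 [  5.  17. 128. -80.   8.   2.] 0.0
35 0 [   4.   23.  127. -117.    9.   38.] 0.0
28 110 [  5.  11. 123. -21.  19. -58.] 0.0
28 55 [  5.  17. 123. -27.  14. -52.] 0.0
28 0 [  4.  23. 122. -38.  10. -41.] 0.0
22 110 [  5.  12. 120. -11.  27. -67.] 0.0
22 55 [  4.  18. 119. -13.  22. -66.] 0.0
22 0 [  3.  23. 118. -15.  17. -64.] 0.0
18 110 [  4.  13. 117.  -7.  32. -71.] 0.0
18 55 [  3.  19. 117.  -8.  27. -71.] 0.0
18 0 [  3.  24. 116.  -9.  23. -71.] 0.0
12 110 [  3.  15. 113.  -4.  40. -75.] 0.0
12 55 [  3.  20. 113.  -4.  35. -75.] 0.0
12 0 [  2.  25. 112.  -4.  31. -76.] 0.0
5 110 [  3.  17. 109.  -1.  49. -78.] 0.0
5 55 [  2.  22. 108.  -1.  45. -78.] 0.0
5 0 [  1.  27. 107.  -1.  41. -79.] 0.0
0 110 [  2.  19. 106.   0.  55. -79.] 0.0
0 55 [  1.  24. 105.  -0.  51. -80.] 0.0
0 0 [  1.  29. 104.   0.  48. -80.] 0.0
```

```bash
cat > gop.py <<'E'
# gop.py theta d : shift to the grasp pose on pin (s=82), tool tilt theta, d mm back along the pin
import sys
from h import *
th,d=map(float,sys.argv[1:3]);s=r.sense();a=np.radians(-9);t=np.radians(th)
e=np.array([np.cos(a),np.sin(a),0]);tx=np.array([np.sin(a),-np.cos(a),0]);k=np.array([0,0,1])
u=-np.sin(np.radians(35))*e+np.cos(np.radians(35))*k;tz=np.sin(t)*e-np.cos(t)*k
G=Ro.from_matrix(np.c_[tx,np.cross(tz,tx),tz]);P=np.array([623.7,12,104])+(d-18)*u+19*tz
R=Ro.from_euler('xyz',s['tcp_rot'])
print(s['clock'],s['eef_pos'].round(1),'goal',P.round(1),'q',np.degrees(s['qpos']).round(0))
print((R.inv().apply(P-s['eef_pos'])/10).round(2),np.degrees((R.inv()*G).as_rotvec()).round(2),'pin up in tool',R.inv().apply(u).round(3))
E
python3 gop.py 22 60
```

```text
8.6 [573.9  19.3 171.9] goal [606.9  14.7 120.8] q [  7.   9. 128. -46.  13. 148.]
[-0.07  0.18  6.1 ] [-12.81  -0.08   0.08] pin up in tool [ 0.001  0.003 -1.   ]
```

Emit:
apply_moves(
  targets=[
    [[1, 0, 0, 0, -3, 0, 0], [1, 0, 0, 0, -6, 0, 0], [1, 0, 0, 0, -9, 0, 0], [1, 0, 0, 0, -12.8, 0, 0], [1, -0.05, 0.1, 2, -12.8, 0, 0], [1, -0.05, 0.2, 4, -12.8, 0, 0], [1, -0.05, 0.2, 6.1, -12.8, 0, 0], [1, -0.05, 0.2, 6.1, -12.8, 0, 0]],
  ],
)

```text
clock: 9.4
eef_pos: [607.6, 15.5, 119.4]
tcp_rot: [-2.76, -0.001, -1.726]
contact_force: [0.6, 0.1, 0.7]
opening: 0.995
```

```bash
python3 gop.py 22 0
```

```text
9.4 [607.6  15.5 119.4] goal [640.9   9.3  71.6] q [  4.  19. 117. -12.  23. 113.]
[ 0.09 -1.36  5.7 ] [ 0.12 -0.01  0.12] pin up in tool [-0.     0.227 -0.974]
```

Emit:
apply_moves(
  targets=[
    [[1, 0.05, -0.4, 1.7, 0, 0, 0], [1, 0.1, -0.8, 3.4, 0, 0, 0], [1, 0.1, -1.2, 5, 0, 0, 0], [1, 0.1, -1.35, 5.7, 0, 0, 0], [1, 0.1, -1.35, 5.7, 0, 0, 0], [0, 0.1, -1.35, 5.7, 0, 0, 0], [-1, 0.1, -1.35, 5.7, 0, 0, 0], [-1, 0.1, -1.35, 5.7, 0, 0, 0]],
  ],
  newtons=40,
)

```text
clock: 10.2
eef_pos: [640.9, 9.3, 72.4]
tcp_rot: [-2.759, -0.001, -1.726]
contact_force: [0.6, -0.6, 0.4]
opening: 0.515
```

Emit:
apply_moves(
  targets=[
    [[-1, 0, 0, 0, 0, 0, 0], [-1, 0, 0, 0, 0, 0, 0], [-1, 0, 0, 0, 0, 0, 0]],
  ],
)

```text
clock: 10.5
eef_pos: [640.9, 9.4, 72.9]
tcp_rot: [-2.758, -0.001, -1.726]
contact_force: [-3.4, 1.8, 6.2]
opening: 0.234
```

```bash
python3 gop.py 22 80
```

```text
10.5 [640.9   9.4  72.9] goal [595.6  16.4 137.2] q [  3.  25. 115. -14.  19. 114.]
[ 0.01  1.85 -7.67] [0.04 0.01 0.12] pin up in tool [-0.001  0.226 -0.974]
```

Emit:
apply_moves(
  targets=[
    [[-1, 0, 0.1, -0.5, 0, 0, 0], [-1, 0, 0.35, -1.5, 0, 0, 0], [-1, 0, 0.7, -3, 0, 0, 0], [-1, 0, 1.15, -5, 0, 0, 0], [-1, 0, 1.6, -7, 0, 0, 0], [-1, 0, 1.85, -8, 0, 0, 0], [-1, 0, 1.85, -8, 0, 0, 0]],
  ],
  newtons=60,
)

```text
clock: 11.2
eef_pos: [594.3, 16.9, 141.7]
tcp_rot: [-2.756, -0.0, -1.726]
contact_force: [0.2, -0.1, -0.5]
opening: 0.226
```

```bash
cat > gov.py <<'E'
# gov.py x y z alpha az rx ry: put pin tip at (x,y,z), pin upright; alpha: pin tilt in tool (deg), g: tip distance from grasp
import sys
from h import *
x,y,z,al,g,psi=map(float,sys.argv[1:7]);off=np.array(eval(sys.argv[7])) if len(sys.argv)>7 else np.zeros(3)
s=r.sense();al,psi=np.radians([al,psi])
e=np.array([-np.sin(psi),np.cos(psi),0])          # horizontal dir of -tool y, tool x at yaw psi
tx=np.array([np.cos(psi),np.sin(psi),0]);tz=-np.sin(al)*e-np.array([0,0,np.cos(al)])
Rm=np.c_[tx,np.cross(tz,tx),tz];G=Ro.from_matrix(Rm)
P=np.array([x,y,z+g])+19*tz+Rm@off
R=Ro.from_euler('xyz',s['tcp_rot'])
print(s['clock'],s['eef_pos'].round(1),'goal',P.round(1),'q',np.degrees(s['qpos']).round(0),'F',s['contact_force'].round(1),s['opening'])
print((R.inv().apply(P-s['eef_pos'])/10).round(2),np.degrees((R.inv()*G).as_rotvec()).round(2))
E
python3 gov.py 511 189.7 140 13 82 -85
python3 - <<'E'
from h import *
w=wgrab('w6');a=r.grab_frame("side");save('sd6',a);b=r.grab_frame("scene");save('sc6',b)
E
```

```text
11.2 [594.3  16.9 141.7] goal [506.7 189.3 203.5] q [  4.  15. 118. -12.  25. 113.] F [ 0.2 -0.1 -0.5] 0.22634543198245627
[-15.68   8.16  -9.98] [-34.89  -1.12 -14.05]
```

Emit:
apply_moves(
  targets=[
    [[-1, -0.5, 0.8, -3, -4, 0, -1.6], [-1, -2, 2, -6, -9, -0.3, -3.6], [-1, -4.5, 3, -8, -14, -0.5, -5.6], [-1, -7.5, 4.5, -9, -19, -0.6, -7.6], [-1, -10.5, 6, -10, -24, -0.8, -9.6], [-1, -13, 7.2, -10, -29, -1, -11.7], [-1, -15.2, 8.1, -10, -33, -1.1, -13.2], [-1, -15.7, 8.2, -10, -34.9, -1.1, -14]],
  ],
)

```text
clock: 12.15
eef_pos: [506.7, 191.4, 200.1]
tcp_rot: [2.908, 0.0, -1.482]
contact_force: [0.7, -0.4, -0.8]
opening: 0.228
```

Emit:
apply_moves(
  targets=[
    [[-1, 0, 0, 0, 0, 0, 0], [-1, 0, 0, 0, 0, 0, 0]],
  ],
)

```text
clock: 12.35
eef_pos: [506.7, 191.3, 198.8]
tcp_rot: [2.907, -0.001, -1.483]
contact_force: [-1.7, -0.4, -0.7]
opening: 0.226
```

```bash
python3 gov.py 511 189.7 140 13 82 -85
python3 - <<'E'
from h import *
w=wgrab('w7');a=r.grab_frame("side");save('sd7',a);b=r.grab_frame("scene");save('sc7',b)
i=w['pixels'][120:420,140:420]
t=np.hstack([cv2.resize(i,(400,428),interpolation=2),np.vstack([cv2.resize(f['pixels'][y:y+75,x:x+140],(400,214),interpolation=2) for f,x,y in ((b,285,140),(a,180,135))])])
cv2.imwrite('pics/t7.png',t[:,:,::-1])
E
```

```text
12.35 [506.7 191.3 198.8] goal [506.7 189.3 203.5] q [ 19.  22.  97.   3.  74. 102.] F [-1.7 -0.4 -0.7] 0.2261734035119076
[ 0.2   0.12 -0.45] [ 0.42 -0.05  0.05]
```

View pics/t7.png

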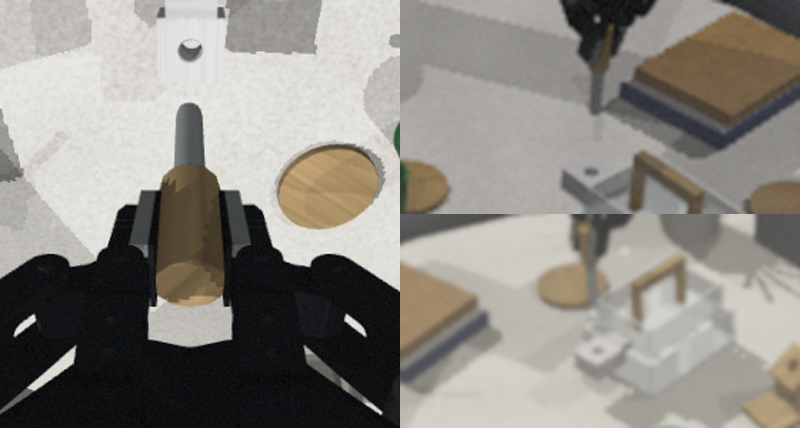

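Run:
```python
from h import *
np.set_printoptions(precision=1,suppress=True)
w,a,b=load('w7'),load('sc7'),load('sd7')
def tri(L):
    A=np.zeros((3,3));v=np.zeros(3)
    for o,d in L: M=np.eye(3)-np.outer(d,d);A+=M;v+=M@o
    x=np.linalg.solve(A,v);return x,np.array([np.linalg.norm((np.eye(3)-np.outer(d,d))@(x-o)) for o,d in L])
ta,tb=ray(a,354,179.2),ray(b,247.2,166.9);tw=wray(w,272.3,194.5)
print('tip ab',tri([ta,tb]),'abw',tri([ta,tb,tw]))
print('hole',onz(a,352.2,200.2,62),onz(b,249,183.3,62),won(w,273,155,62))
p,o=w['tcp'];R=Ro.from_euler('xyz',o).as_matrix()
G=p-19*R[:,2]
for al in (10,13,16):
    u=R@np.array([0,np.sin(np.radians(al)),-np.cos(np.radians(al))])
    print(al,'u',u.round(3),'tip',G-82*u,'px tip,neck,top',wproj(w,[G-82*u,G-28*u,G+18*u]).ravel())
print(won(w,272.3,194.5,135))
```

```text
tip ab (array([508.7, 193.8, 128.9]), array([3.7, 3.7])) abw (array([509.5, 192.2, 129.5]), array([4.5, 3.2, 2. ]))
hole [514.1 191.7  62. ] [507.1 186.2  62. ] [511.5 190.1  62. ]
10 u [0.1 0.  1. ] tip [506.2 191.2 135.5] px tip,neck,top [270.7 204.8 270.1 253.5 269.3 319.9]
13 u [0. 0. 1.] tip [510.5 191.6 135.3] px tip,neck,top [270.7 199.  270.1 251.2 269.3 321.4]
16 u [-0. -0.  1.] tip [514.8 192.  135.4] px tip,neck,top [270.7 193.4 270.1 249.  269.4 322.8]
[513.8 190.8 135. ]
```

```bash
python3 gov.py 511.6 189.9 72 13 82 -85 '[-1.3,0,0]'
```

```text
12.5 [506.6 190.8 200. ] goal [507.2 190.8 135.5] q [ 19.  22.  97.   3.  74. 102.] F [-1.3 -0.6 -1.1] 0.22800756190926946
[ 0.01 -1.55  6.26] [ 0.35 -0.02  0.03]
```

Emit:
apply_moves(
  targets=[
    [[-1, 0, -0.4, 1.6, 0.1, 0, 0], [-1, 0, -0.8, 3.2, 0.2, 0, 0], [-1, 0, -1.2, 4.8, 0.3, 0, 0], [-1, 0, -1.5, 5.8, 0.3, 0, 0], [-1, 0, -1.55, 6.1, 0.3, 0, 0], [-1, 0, -1.55, 6.1, 0.3, 0, 0]],
  ],
)

```text
clock: 13.1
eef_pos: [507.5, 190.7, 137.2]
tcp_rot: [2.914, -0.0, -1.483]
contact_force: [0.5, 1.3, -1.2]
opening: 0.225
```

```bash
python3 gov.py 511.6 189.9 64 13 82 -85 '[-1.3,0,0]'
python3 - <<'E'
from h import *
w=wgrab('w8');a=r.grab_frame("side");save('sd8',a);b=r.grab_frame("scene");save('sc8',b)
i=w['pixels'][130:280,200:350]
t=np.hstack([cv2.resize(i,(400,400),interpolation=2)]+[np.vstack([cv2.resize(f['pixels'][y:y+35,x:x+70],(400,200),interpolation=2) for f,x,y in ((b,318,172),(a,215,158))])])
cv2.imwrite('pics/t8.png',t[:,:,::-1])
E
```

```text
13.1 [507.5 190.7 137.2] goal [507.2 190.8 127.5] q [ 19.  26. 100.   3.  67. 102.] F [ 0.5  1.3 -1.2] 0.22545908755409036
[-0.01 -0.2   0.95] [ 0.06 -0.01  0.  ]
```

View pics/t8.png

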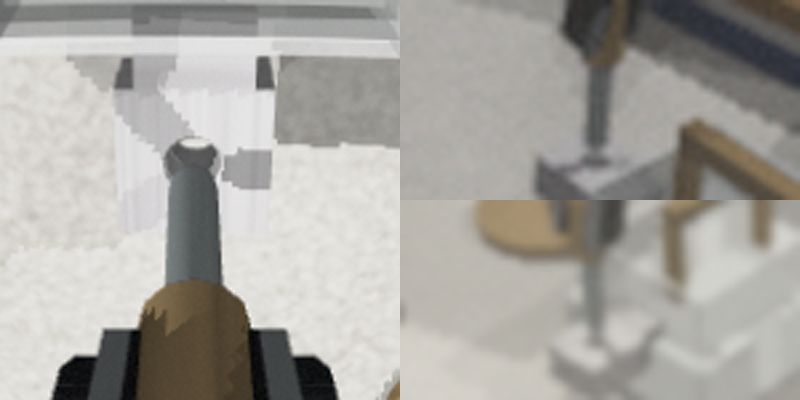

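Run:
```python
from h import *
np.set_printoptions(precision=1,suppress=True)
w=load('w8');p,o=w['tcp'];R=Ro.from_euler('xyz',o).as_matrix();G=p-19*R[:,2]+1.3*R[:,0]
hc=won(w,272,189.2,62);print('hole c',hc,'top edge',won(w,272.2,130+138/2.667,62),'L/R',won(w,200+165/2.667,189.2,62),won(w,200+219/2.667,189.2,62))
e=np.array([.996,.087,0])
for al in (11,12,13,14):
    u=R@np.array([0,np.sin(np.radians(al)),-np.cos(np.radians(al))])
    print(al,u.round(3),'tip',G-82*u,'edge px',wproj(w,[G-82*u+5.5*e, G-28*u+11*e]).ravel())
```

```text
hole c [512.8 190.3  62. ] top edge [518.5 190.7  62. ] L/R [512.2 197.2  62. ] [513.4 183.5  62. ]
11 [0. 0. 1.] tip [508.9 189.5  73.7] edge px [272.7 195.6 272.6 235.5]
12 [0. 0. 1.] tip [510.4 189.6  73.7] edge px [272.7 193.6 272.6 234.7]
13 [0. 0. 1.] tip [511.8 189.8  73.7] edge px [272.7 191.6 272.6 233.9]
14 [-0. -0.  1.] tip [513.2 189.9  73.7] edge px [272.7 189.7 272.6 233.1]
```

Emit:
apply_moves(
  targets=[
    [[-1, -0.03, -0.11, 0.5, 0, 0, 0], [-1, -0.03, -0.23, 1, 0, 0, 0], [-1, -0.03, -0.29, 1.25, 0, 0, 0], [-1, -0.03, -0.34, 1.5, 0, 0, 0], [-1, -0.03, -0.4, 1.75, 0, 0, 0], [-1, -0.03, -0.45, 2, 0, 0, 0]],
  ],
)

```text
clock: 13.85
eef_pos: [507.9, 191.3, 117.1]
tcp_rot: [2.915, 0.0, -1.483]
contact_force: [0.0, 0.2, -0.2]
opening: 0.229
```

Emit:
apply_moves(
  targets=[
    [[-1, 0, -0.06, 0.25, 0, 0, 0], [-1, 0, -0.12, 0.5, 0, 0, 0], [-1, 0, -0.17, 0.75, 0, 0, 0], [-1, 0, -0.23, 1, 0, 0, 0], [-1, 0, -0.29, 1.25, 0, 0, 0], [-1, 0, -0.34, 1.5, 0, 0, 0], [-1, 0, -0.34, 1.5, 0, 0, 0]],
  ],
)

```text
clock: 14.55
eef_pos: [507.6, 191.2, 101.3]
tcp_rot: [2.915, -0.0, -1.483]
contact_force: [-0.3, -2.1, -1.5]
opening: 0.227
```

Emit:
apply_moves(
  targets=[
    [[-1, 0, -0.11, 0.5, 0, 0, 0], [-1, 0, -0.23, 1, 0, 0, 0], [-1, 0, -0.34, 1.5, 0, 0, 0], [-1, 0, -0.46, 2, 0, 0, 0], [-1, 0, -0.57, 2.5, 0, 0, 0], [-1, 0, -0.61, 2.65, 0, 0, 0], [-1, 0, -0.61, 2.65, 0, 0, 0]],
  ],
)

```text
clock: 15.25
eef_pos: [507.6, 191.3, 73.7]
tcp_rot: [2.914, -0.0, -1.483]
contact_force: [0.3, -0.5, -0.6]
opening: 0.231
```

Tip about 10 mm above the table; a little further until contact.

Emit:
apply_moves(
  targets=[
    [[-1, 0, -0.03, 0.1, 0, 0, 0], [-1, 0, -0.05, 0.2, 0, 0, 0], [-1, 0, -0.06, 0.25, 0, 0, 0], [-1, 0, -0.06, 0.25, 0, 0, 0]],
  ],
)

```text
clock: 15.65
eef_pos: [507.8, 191.3, 72.9]
tcp_rot: [2.914, 0.0, -1.483]
contact_force: [-3.2, -3.3, 15.5]
opening: 0.225
```

Emit:
apply_moves(
  targets=[
    [[-1, 0, 0.02, -0.1, 0, 0, 0], [-0.3, 0, 0.02, -0.1, 0, 0, 0], [0.3, 0, 0.02, -0.1, 0, 0, 0], [1, 0, 0.02, -0.1, 0, 0, 0], [1, 0, 0.02, -0.1, 0, 0, 0], [1, 0, 0.02, -0.1, 0, 0, 0], [1, 0, 0.02, -0.1, 0, 0, 0]],
  ],
)

```text
clock: 16.35
eef_pos: [507.9, 191.3, 73.8]
tcp_rot: [2.914, 0.0, -1.483]
contact_force: [-0.5, -0.1, 0.1]
opening: 1.003
```

Emit:
apply_moves(
  targets=[
    [[1, 0, 0.6, -2.5, 0, 0, 0], [1, 0, 1.5, -6, 0, 0, 0], [1, 0, 2.2, -9.5, 0, 0, 0], [1, 0, 2.9, -12.5, 0, 0, 0], [1, 0, 3.4, -15, 5, 0, 0], [1, 0, 3.4, -15, 10, 0, 0], [1, 0, 3.4, -15, 10, 0, 0]],
  ],
)

```text
clock: 17.05
eef_pos: [507.4, 191.3, 228.8]
tcp_rot: [3.092, 0.001, -1.483]
contact_force: [-1.0, -0.6, 0.6]
opening: 0.998
```

Run:
```python
from h import *
w=wgrab('w9');a=r.grab_frame("side");save('sd9',a);b=r.grab_frame("scene");save('sc9',b)
t=np.hstack([cv2.resize(w['pixels'][60:340,140:420],(400,400),interpolation=2)]+[np.vstack([cv2.resize(f['pixels'][y:y+50,x:x+100],(400,200),interpolation=2) for f,x,y in ((b,318,172),(a,215,158))])])
cv2.imwrite('pics/t9.png',t[:,:,::-1])
```

```text
(no output)
```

View pics/t9.png

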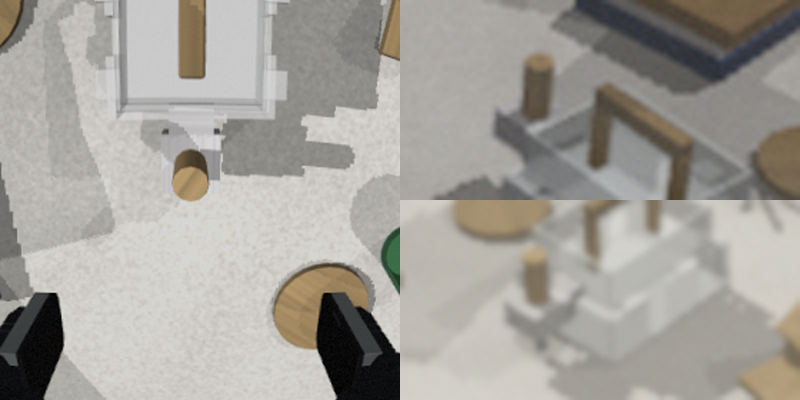

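Run:
```python
from h import *
w,a,b=load('w9'),load('sc9'),load('sd9');X=[512,190.2,108]
print(wproj(w,X),'obs 273 188',proj(a,X),'obs',318+138/4,172+61/4,proj(b,X),'obs',215+135/4,158+57/4)
print(r.sense()['contact_force'],r.sign_off())
```

```text
[[273.08405635 187.6583564 ]] obs 273 188 [[352.4461284  187.20070572]] obs 352.5 187.25 [[248.49556616 171.1411536 ]] obs 248.75 172.25
the job is handed in; nothing more can be done
[-0.3441535  -0.3156651  -0.14191341] None
```

The clear loose tray is stacked on the fixed rim with its knuckle over the lower one. The pin is drawn from the stand, threaded through both knuckles and released with its head down on the upper knuckle. I handed the job in at about 17 s of the 67 s allowed.

- **Seating:** The pin went down without resistance until a contact of about 15 N at the expected home height. After release, the pin's top in all three cameras was within about 1 px of where a fully home, upright pin would be. The arm stood clear, with the gripper open.
- **Bystanders:** I kept the arm clear of them, and the forces gave no sign of touching any. I did not measure their positions again at the end.
- **Disagreements along the way:**
  - The scene and side cameras missed each other by about 4 mm on the pin tip before insertion, so I aimed with the wrist camera.
  - I held the pin with the gripper tilted about 13° from its axis, because a joint limit ruled out a fully aligned grasp.

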